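Open the two-catch colour-rod case

ROBOT

A 7-joint arm with a two-finger parallel gripper is mounted at the origin on a cart in front of the work surface, level with it; the furniture and walls round the work are solid. World frame = base frame: x ahead of the robot, y to its left, z up, the work surface at z = 0. Lengths are in mm, angles in rad, forces in N, time in s.
With the tool pointing down it reaches from about 400 to 850 mm from the base axis. Payload 10.4 kg.
Tool frame: the origin (TCP) lies where the fingers leave the gripper's body, on its centre line; the fingertips stand 70 mm ahead of it and the grasp point (between the pads) lies arm.grasp_offset ahead of it (arm.grasp_offset is the distance from the TCP to the grasp point, in mm); z points along the fingers, y is the direction in which the jaws open and shut (so a half turn about z gives the same grasp; the last joint's range is limited). The gripper opens to 87 mm and grips with 3 to 60 N. Pads are 19 mm wide; open, the fingers measure 117 mm over their backs; the gripper's body (75 mm by 190 mm) begins 51 mm behind the grasp point.
Start: joints at [-1.369, 0.332, -0.065, 1.46, 0.022, 1.35, -0.088], TCP at [139.304, 609.294, 292.276] pointing down, gripper open.
Joint ranges: [-2.6, 2.6], [-0.5, 2.12], [-1.47, 1.34], [0.16, 2.42], [-1.27, 4.41], [0.06, 2.06], [-2.6, 2.6]. Speed limits (rad/s): [2.22, 2.22, 2.79, 2.79, 3.14, 3.14, 3.14].

INTERFACE

Orientations are given as a unit quaternion [x, y, z, w].
In Python, from rig import arm gives the robot as it stands.
- The arm moves only by the tool drive_tool, never from a script. Its argument "plan" is a list of rows, each an object with "linear": the shift along the tool's x, y, z in mm, a list of three; "dr": the turn, a rotation vector about the tool's x, y, z in degrees, a list of three; "grip": the finger opening in mm, from 0 to 87. A call has 1 to 5 rows; each row shifts and turns the commanded pose from where the row before left it, along the tool's axes as they then stand; what a row does not reach is not made up. A row lasts 1/10 s, in which the tool goes at most 50 mm and 8.59 degrees, less where a joint would pass 70% of its speed; a pose out of reach is approached as far as the arm can. A call with a gripper value outside its range is refused whole. The fingers move at their own pace and stop on an object; "newtons" is the grip in N (left out, the last holds). Time passes only in rows, so rows that do not move let the fingers close. It gives the time, the measured TCP pose, the force and the opening at its end, in the units of the state.
- arm.read_state(): the state, without advancing time (a new reading comes with each control period).
- arm.snapshot(name): name is "scene" or "top"; returns (picture, depth): 384x512x3 uint8, blue, green, red; 384x512 float32, mm along the optical axis (not along the pixel's ray), 0 where there is no reading.
- arm.get_calibration(name): a dict with "fov_y" (degrees; the focal length in pixels is half the picture's height over the tangent of half this angle, whatever the lens; pixels are square), "cx", "cy" (the principal point, pixels), "k1" (the pictures are not rectified: a ray, as slopes to the right and down, at radius r is drawn at 1 + k1 r^2 times it, then the intrinsics apply), "R" (3x3) and "t" (3): a world point X has camera coordinates R X + t. Camera axes: x right, y down, z forward; pixel columns grow to the right and rows downward; lengths in mm; the calibration is good to about 2 mm. A picture is of the moment at which its call begins. get_calibration takes no time and is no camera call.
- arm.job_done(): hands the job in, once; it reports no verdict.
The state is a dict: "time_s": time; "joint_pos": joint angles; "joint_velocities": joint speeds; "tau": joint torques, N m; "tool_pos": TCP position; "eef_rot": TCP orientation; "force": force on the tool from outside, world axes, zero at the start; "moment": the same for the moment, N m; "finger_gap": opening from 0.0 (shut) to 1.0 (fully open).
Only numpy, scipy, OpenCV 4.12 (cv2) and the standard library are available. Lean on these libraries where they do the work, as an engineer would, in place of code of your own. Each camera call takes 0.05 s, during which the arm holds its last target. There are 200 camera calls.

TASK

Open the green colour-rod case without gripping anything. Press both red catch pads on its front down together, one fingertip on each, and keep both fully down until the spring has raised the lid by itself and the lid has stopped rising; then let go and push the half-raised lid, by its front edge or from inside, up and over backwards until it rests wide open on its stop. Do not grip the lid or bear on its outer top face, and leave the jar, the steel cup and the wax cake where they stand.

Things in the scene. Friction and masses are not known exactly. Their poses are not given: they have to be found in the camera images.
- case: green sheet-steel case for glass rods, fixed to the bench; it does not move. Origin on the bench top under the case; x runs from the front (catches) to the back (hinge), y to the case's left, z up. The box spans x -60 to +80 mm and y -100 to +100 mm, its rim is 42 mm high; with the lid shut the top is 59 mm high. The catches stand out in front as far as x = -121 mm
- pad_left (a point): middle of the upper face of the left (+y) red catch pad. The pad is 30 mm long (x) and 26 mm wide (y), 41.5 mm above the bench at rest, with open air below and in front; the two pad middles are 60 mm apart. Each catch is a rocker: pressing the pad down about 11 mm (to its stop) swings the steel hook behind the pad off the lid. The hook stands up to 56 mm above the bench, 35 to 43 mm behind the pad's middle, and swings up to 8 mm forward (towards the pad) as the pad goes down
- pad_right (a point): middle of the upper face of the right (-y) red catch pad, the same as the left one
- catch_left (a joint): angle of the left catch, rad: 0 at rest (hook over the lid), 0.28 pad fully down on its stop; the hook is clear of the lid from about 0.19. It springs back when let go: about 0.6 N on the pad to start it, 1.2 N fully down, for each pad, then a hard stop
- catch_right (a joint): angle of the right catch, the same as the left one
- lid (a joint): angle of the lid, rad: 0 shut, up to 1.8 wide open on its stop. A damped spring raises it from 0 to about 0.8 in about 2 s once both hooks are clear, and no further; one hook alone keeps it shut. Above 0.8 it swings freely and light (about 2 N at the edge): let go before about 1.5 it falls back to 0.8, past that it falls over backwards to its stop
- lid_hinge (a point): middle of the hinge line, which runs along the case's y, 46 mm above the bench at x = +80 mm of the case
- lid_edge (a point): middle of the lower corner of the lid's front edge, 140 mm from the hinge line; the edge is 200 mm wide and 14 mm thick. Two steel keepers stand 7.5 mm out from it, 30 mm either side of the middle. With the lid at 0.8 rad the edge is about 145 mm above the bench
- frit_jar_mid (a point): middle, half-way up, of the screw-top jar, 60 mm across and 90 mm high, loose beside or behind the case; leave it standing
- steel_cup_mid (a point): middle, half-way up, of the dark steel cup, 66 mm across and 38 mm high, loose; leave it standing
- wax_cake_mid (a point): middle, half-way up, of the round yellow wax cake, 68 mm across and 21 mm high, loose; leave it where it is

How it is judged:
By the outcome, as a careful person would: the job done as asked, in the order asked, and still so for the second after the job is handed in, with the robot touching nothing.
It also fails if it takes over 48 s, if anything falls off the work surface, if the arm or the gripper's body presses on something with over 40 N, if the wrist force passes 120 N, or if a joint passes its speed limit or range.

## Working session

There is one attempt and no reset: what is moved stays moved. The work goes in short steps, Python scripts to look and compute and a tool call to move; the robot and the scene stay as the last step left them, time stands still between calls to the robot, and variables do not carry over. Pictures are saved under pics/ and viewed, about 8 in all and at most 12, crops included, and the job is handed in when it is done.

Besides the shell and the picture viewer there is one more tool, called after ">>>" in YAML: its name, and indented under it one key for each argument. drive_tool: Moves the arm, as the interface text tells. Its arguments: {"type":"object","properties":{"plan":{"type":"array","items":{"type":"object","properties":{"linear":{"type":"array","items":{"type":"number"}},"dr":{"type":"array","items":{"type":"number"}},"grip":{"type":"number"}}}},"newtons":{"type":"number"}},"required":["plan"]}

```bash
mkdir -p pics; ls
cat > h.py <<'E'
import numpy as np, cv2
from rig import arm
from scipy.spatial.transform import Rotation as Rn
def cal(n):
    c=arm.get_calibration(n); f=192/np.tan(np.radians(c['fov_y'])/2)
    return c,f,np.array(c['R']),np.array(c['t'])
def slopes(n,uv):
    c,f,R,t=cal(n); K=np.array([[f,0,c['cx']],[0,f,c['cy']],[0,0,1]])
    return cv2.undistortPoints(np.array(uv,float).reshape(-1,1,2),K,np.array([c['k1'],0,0,0,0.]),None,None).reshape(-1,2)
def onplane(n,uv,z):
    c,f,R,t=cal(n); s=slopes(n,uv); d=np.c_[s,np.ones(len(s))]@R; o=-R.T@t
    return o+d*((z-o[2])/d[:,2])[:,None]
def cloud(n,dep):
    c,f,R,t=cal(n); v,u=np.mgrid[:dep.shape[0],:dep.shape[1]]
    s=slopes(n,np.c_[u.ravel(),v.ravel()]); z=dep.ravel()
    P=(np.c_[s*z[:,None],z]-t)@R
    return P.reshape(dep.shape+(3,))
def shot(n,tag):
    im,d=arm.snapshot(n); cv2.imwrite(f'pics/{tag}.png',im); np.save(f'pics/{tag}.npy',d); return im,d
E
python3 - <<'E'
from h import *
for n in('scene','top'):
    shot(n,n+'0'); c,f,R,t=cal(n); print(n,c['fov_y'],c['k1'],-R.T@t,R.round(3).tolist())
a=cv2.imread('pics/scene0.png');b=cv2.imread('pics/top0.png')
s=arm.read_state();print(s, arm.grasp_offset)
print(Rn.from_quat(s['eef_rot']).as_matrix().round(3))
E
```

```text
pics
scene 57.12502105767454 -0.10932865359311762 [ 195.71578073 -548.35366458  691.76729835] [[0.628, -0.778, -0.017], [-0.611, -0.48, -0.63], [0.481, 0.406, -0.777]]
top 53.42429064259264 -0.079051922158937 [ 522.65908857 -197.92981122  896.49445029] [[-0.005, -1.0, -0.02], [-0.997, 0.007, -0.077], [0.077, 0.019, -0.997]]
{'time_s': 0.1, 'joint_pos': array([-1.36859365,  0.33280756, -0.06470503,  1.46087462,  0.02163532,
        1.34991986, -0.08851248]), 'joint_velocities': array([ 2.13792190e-04, -6.53404504e-04,  5.25088543e-04, -1.94848043e-03,
        1.17193419e-04, -2.52321111e-07, -5.02704925e-05]), 'tau': array([ 1.93487940e-03, -6.24538636e+01,  2.49485811e-02, -3.90719032e+01,
       -6.14179345e-02,  3.65773367e-02,  1.27380863e-04]), 'tool_pos': array([139.26809358, 609.00878324, 291.52591377]), 'eef_rot': array([ 1.12155034e-01,  9.93690504e-01, -6.55882809e-04, -2.68852563e-05]), 'force': array([-0.67123493, -0.68472146, -0.72445485]), 'moment': array([ 0.02919749,  0.03383563, -0.00374346]), 'finger_gap': 1.0014942379798935} 51.0
[[-0.975  0.223 -0.   ]
 [ 0.223  0.975 -0.001]
 [-0.    -0.001 -1.   ]]
```

View pics/scene0.png

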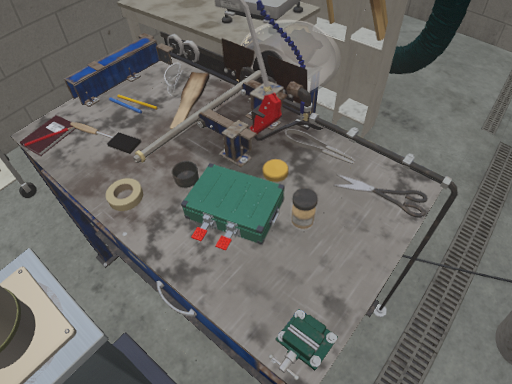

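View pics/top0.png

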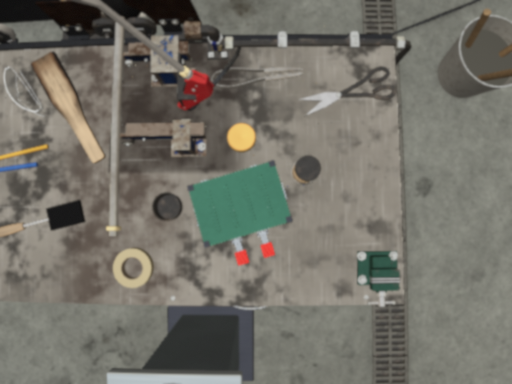

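The scene view shows the case at about (235,203) and the pads at (200,234) and (224,242). In the top view the pads are at (242,257) and (268,250), the cup at (168,207), the wax cake at (241,137) and the jar at (307,168). A pole crosses at left. Next I'll measure.

```bash
cat > m.py <<'E'
from h import *
def redblobs(n,im):
    h=cv2.cvtColor(im,cv2.COLOR_BGR2HSV)
    m=((h[...,0]<8)|(h[...,0]>172))&(h[...,1]>170)&(h[...,2]>110)
    k,l,s,c=cv2.connectedComponentsWithStats(m.astype(np.uint8))
    return m,l,[(i,s[i,4],c[i]) for i in range(1,k) if s[i,4]>40]
if __name__=='__main__':
    for n in('scene','top'):
        im=cv2.imread(f'pics/{n}0.png');d=np.load(f'pics/{n}0.npy');P=cloud(n,d)
        m,l,b=redblobs(n,im)
        for i,a,c in b: print(n,a,c.round(1),onplane(n,[c],41.5)[0].round(1),np.median(P[l==i],0).round(1))
        h=cv2.cvtColor(im,cv2.COLOR_BGR2HSV)
        g=((abs(h[...,0].astype(int)-80)<14)&(h[...,1]>90)).astype(np.uint8)
        k,l,s,c=cv2.connectedComponentsWithStats(g)
        for i in range(1,k):
            if s[i,4]>1500:
                pts=P[l==i]; pts=pts[(pts[:,2]>50)&(pts[:,2]<68)]
                r=cv2.minAreaRect(pts[:,:2].astype(np.float32)); print('case',n,s[i],r,np.median(pts[:,2]),cv2.boxPoints(r).round(0).tolist())
    # top: jar,cup,wax, tall things
    for nm,u,v in(('cup',168,207),('wax',241,137),('jar',307,168),('poleend',113,228),('pole',116,150),('pole',150,50),('pole',117,60),('clampblk',185,137),('red',195,90),('jarside',300,175)):
        print(nm,np.median(P[v-2:v+3,u-2:u+3].reshape(-1,3),0).round(0))
E
python3 m.py
```

```text
scene 525 [267.7 111.1] [855.7 -17.8  41.5] [783.9 -76.5 114.6]
scene 89 [ 45.6 136.6] [374.1 437.   41.5] [380.2 473.   18.3]
scene 127 [198.7 233.7] [ 426.  -165.8   41.5] [ 425.9 -165.9   41.4]
scene 129 [223.  242.7] [ 442.7 -223.5   41.5] [ 442.2 -223.9   41.6]
case scene [ 183  165  100   77 4424] ((547.2256469726562, -161.32125854492188), (140.2421417236328, 200.057373046875), 16.45444107055664) 59.210936024559985 [[452.0, -85.0], [508.0, -277.0], [643.0, -237.0], [586.0, -46.0]]
top 470 [197.3  88.1] [813.  -61.3  41.5] [784.7 -76.9 127.9]
top 114 [267.4 249.6] [ 443.  -220.    41.5] [ 442.4 -219.3   42. ]
top 115 [241.7 257.3] [ 426.2 -162.9   41.5] [ 426.6 -163.5   42. ]
case top [ 191  164   98   80 5295] ((545.7245483398438, -158.49075317382812), (135.179931640625, 194.2144775390625), 16.563720703125) 59.60922261113052 [[453.0, -85.0], [509.0, -271.0], [638.0, -232.0], [583.0, -46.0]]
cup [539.  12.   4.]
wax [ 702. -161.   18.]
jar [ 619. -304.   90.]
poleend [493. 118.  71.]
pole [666. 117.  65.]
pole [886.  40.  86.]
pole [875. 122.  66.]
clampblk [687. -44.  95.]
red [783. -69. 119.]
jarside [ 604. -289.   90.]
```

>>> drive_tool:
  plan:
    - {"linear":[-36,-34,0],"dr":[0,0,0],"grip":45}
    - {"linear":[-36,-34,0],"dr":[0,0,0],"grip":45}
    - {"linear":[-36,-34,0],"dr":[0,0,0],"grip":45}
    - {"linear":[-36,-34,0],"dr":[0,0,0],"grip":45}
    - {"linear":[-36,-34,0],"dr":[0,0,0],"grip":45}

```text
time_s: 0.6
tool_pos: [277.6, 401.4, 292.0]
eef_rot: [0.112, 0.994, -0.0, -0.0]
force: [0.8, -0.2, -0.5]
finger_gap: 0.631
```

>>> drive_tool:
  plan:
    - {"linear":[-36,-34,0],"dr":[0,0,0],"grip":45}
    - {"linear":[-36,-34,0],"dr":[0,0,0],"grip":45}
    - {"linear":[-36,-34,0],"dr":[0,0,0],"grip":45}
    - {"linear":[-36,-34,0],"dr":[0,0,0],"grip":45}
    - {"linear":[-36,-34,0],"dr":[0,0,0],"grip":45}

```text
time_s: 1.1
tool_pos: [415.0, 195.6, 292.2]
eef_rot: [0.112, 0.994, 0.0, -0.0]
force: [0.9, 1.4, 0.2]
finger_gap: 0.523
```

>>> drive_tool:
  plan:
    - {"linear":[-13,-47,0],"dr":[0,0,0],"grip":45}
    - {"linear":[-13,-47,0],"dr":[0,0,0],"grip":45}
    - {"linear":[-13,-47,0],"dr":[0,0,0],"grip":45}
    - {"linear":[-13,-47,0],"dr":[0,0,0],"grip":45}
    - {"linear":[-13,-47,0],"dr":[0,0,0],"grip":45}

```text
time_s: 1.6
tool_pos: [424.9, -48.0, 292.1]
eef_rot: [0.112, 0.994, 0.0, -0.0]
force: [0.3, -0.4, 0.4]
finger_gap: 0.513
```

>>> drive_tool:
  plan:
    - {"linear":[-12,-47.5,0],"dr":[0,0,0],"grip":45}
    - {"linear":[-12,-47.5,0],"dr":[0,0,0],"grip":45}
    - {"linear":[-12,-47.5,0],"dr":[0,0,0],"grip":45}
    - {"linear":[0,0,30],"dr":[0,0,-7.3],"grip":45}
    - {"linear":[0,0,30],"dr":[0,0,-7.3],"grip":45}

```text
time_s: 2.1
tool_pos: [428.7, -194.5, 231.8]
eef_rot: [-0.016, 1.0, -0.0, 0.001]
force: [0.2, 0.9, 0.0]
finger_gap: 0.52
```

>>> drive_tool:
  plan:
    - {"linear":[0,0,30],"dr":[0,0,-7.3],"grip":45}
    - {"linear":[0,0,30],"dr":[0,0,-7.3],"grip":45}
    - {"linear":[0,0,20],"dr":[0,0,0],"grip":45}
    - {"linear":[0,0,0],"dr":[0,0,0],"grip":45}

```text
time_s: 2.5
tool_pos: [427.1, -192.5, 150.0]
eef_rot: [-0.142, 0.99, 0.0, -0.002]
force: [0.2, -0.1, 0.3]
finger_gap: 0.517
```

Run:
```python
from h import *
s=arm.read_state()
R=Rn.from_quat(s['eef_rot']).as_matrix();print(s['time_s'],s['tool_pos'],R.round(4).tolist(),s['force'],s['moment'],s['finger_gap'],s['joint_pos'].round(2))
im,d=shot('scene','s1');t,dt=shot('top','t1')
a=cv2.resize(im[160:280,140:320],(720,480),interpolation=cv2.INTER_CUBIC);cv2.imwrite('pics/s1c.png',a)
```

```text
2.5 [ 427.13462655 -192.48114797  150.00057421] [[-0.9598, -0.2806, -0.0049], [-0.2806, 0.9598, -0.0], [0.0047, 0.0013, -1.0]] [ 0.22584028 -0.1318174   0.34915393] [0.03911952 0.03888323 0.04181205] 0.5172827535726181 [-0.49  0.16  0.89  2.06 -0.15  0.99  2.33]
```

View pics/s1c.png

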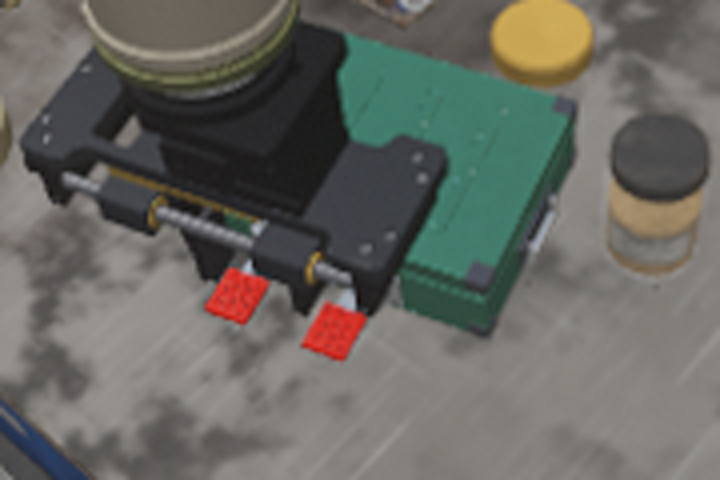

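>>> drive_tool:
  plan:
    - {"linear":[0,-2.5,15],"dr":[0,0,0],"grip":45}
    - {"linear":[0,0,15],"dr":[0,0,0],"grip":45}
    - {"linear":[0,0,5],"dr":[0,0,0],"grip":45}
    - {"linear":[0,0,0],"dr":[0,0,0],"grip":45}

```text
time_s: 3.0
tool_pos: [429.7, -195.3, 117.8]
eef_rot: [-0.142, 0.99, 0.0, 0.0]
force: [0.6, -0.2, -0.3]
finger_gap: 0.515
```

>>> drive_tool:
  plan:
    - {"linear":[0,0,3],"dr":[0,0,0],"grip":45}
    - {"linear":[0,0,3],"dr":[0,0,0],"grip":45}
    - {"linear":[0,0,2],"dr":[0,0,0],"grip":45}
    - {"linear":[0,0,1],"dr":[0,0,0],"grip":45}
    - {"linear":[0,0,0],"dr":[0,0,0],"grip":45}

```text
time_s: 3.5
tool_pos: [429.4, -195.5, 108.2]
eef_rot: [-0.142, 0.99, 0.0, -0.0]
force: [-1.9, -0.6, 1.6]
finger_gap: 0.516
```

Run:
```python
from h import *
s=arm.read_state()
print(s['time_s'],s['tool_pos'],s['force'],s['moment'])
im,d=shot('scene','s2')
cv2.imwrite('pics/s2c.png',cv2.resize(im[180:270,150:285],(720,480),interpolation=cv2.INTER_CUBIC))
```

```text
3.5 [ 429.35665907 -195.45655367  108.20577854] [-1.8882988  -0.58203564  1.59460964] [-0.12416205  0.38501465  0.01188294]
```

View pics/s2c.png

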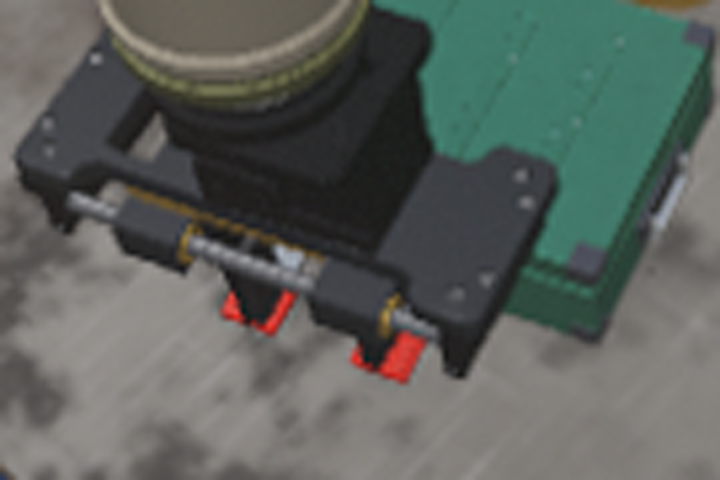

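The crop shows both fingertips on the red pads, at about (260,320) and (378,368). Both pads have begun to sink evenly.

>>> drive_tool:
  plan:
    - {"linear":[0,0,2],"dr":[0,0,0],"grip":45}
    - {"linear":[0,0,2],"dr":[0,0,0],"grip":45}
    - {"linear":[0,0,2],"dr":[0,0,0],"grip":45}
    - {"linear":[0,0,1],"dr":[0,0,0],"grip":45}
    - {"linear":[0,0,0],"dr":[0,0,0],"grip":45}

```text
time_s: 4.05
tool_pos: [429.2, -195.5, 101.3]
eef_rot: [-0.142, 0.99, 0.0, -0.0]
force: [-5.7, -0.3, 10.7]
finger_gap: 0.516
```

>>> drive_tool:
  plan:
    - {"linear":[0,0,1],"dr":[0,0,0],"grip":45}
    - {"linear":[0,0,0],"dr":[0,0,0],"grip":45}

```text
time_s: 4.25
tool_pos: [429.4, -195.6, 100.9]
eef_rot: [-0.142, 0.99, 0.001, -0.0]
force: [-10.6, 1.1, 22.1]
finger_gap: 0.517
```

>>> drive_tool:
  plan:
    - {"linear":[0,0,0.5],"dr":[0,0,0],"grip":45}
    - {"linear":[0,0,0],"dr":[0,0,0],"grip":45}
    - {"linear":[0,0,0],"dr":[0,0,0],"grip":45}
    - {"linear":[0,0,0],"dr":[0,0,0],"grip":45}
    - {"linear":[0,0,0],"dr":[0,0,0],"grip":45}

```text
time_s: 4.75
tool_pos: [429.4, -195.6, 100.8]
eef_rot: [-0.142, 0.99, 0.001, -0.0]
force: [-12.7, 2.1, 29.7]
finger_gap: 0.517
```

>>> drive_tool:
  plan:
    - {"linear":[0,0,0],"dr":[0,0,0],"grip":45}
    - {"linear":[0,0,0],"dr":[0,0,0],"grip":45}
    - {"linear":[0,0,0],"dr":[0,0,0],"grip":45}
    - {"linear":[0,0,0],"dr":[0,0,0],"grip":45}
    - {"linear":[0,0,0],"dr":[0,0,0],"grip":45}

```text
time_s: 5.25
tool_pos: [429.4, -195.6, 100.8]
eef_rot: [-0.142, 0.99, 0.001, -0.0]
force: [-12.5, 1.7, 30.4]
finger_gap: 0.52
```

```bash
cat > lid.py <<'E'
from h import *
import sys
C=np.array([536.9,-162.8]);ex=np.array([.959,.283]);ey=np.array([-.283,.959])
def lid(n,im,d):
    P=cloud(n,d);h=cv2.cvtColor(im,cv2.COLOR_BGR2HSV)
    g=(abs(h[...,0].astype(int)-80)<14)&(h[...,1]>90)&(d>0)
    q=P[g];x=(q[:,:2]-C)@ex;y=(q[:,:2]-C)@ey
    k=(abs(y)<110)&(x>-90)&(x<220)&(q[:,2]>62);x,z=x[k],q[k,2]
    if k.sum()<30: return k.sum()
    i=z.argmax();return k.sum(),np.percentile(z,[50,98]).round(1),np.percentile(x,[2,50,98]).round(1),'ang',np.median(np.arctan2(z-46,80-x)).round(3)
if __name__=='__main__':
    for n in('scene','top'): im,d=shot(n,n+sys.argv[1]); print(n,lid(n,im,d))
    s=arm.read_state();print(s['time_s'],s['tool_pos'].round(1),s['force'].round(1),s['moment'].round(2))
E
python3 lid.py A
```

```text
scene (np.int64(1432), array([ 95.1, 124.2]), array([-42.5,  18. ,  75. ]), 'ang', np.float64(0.674))
top (np.int64(4812), array([ 96.4, 124.8]), array([-35.6,  16.7,  75. ]), 'ang', np.float64(0.673))
5.35 [ 429.4 -195.6  100.8] [-11.9   2.2  29.6] [0.55 2.65 0.06]
```

View pics/sceneA.png

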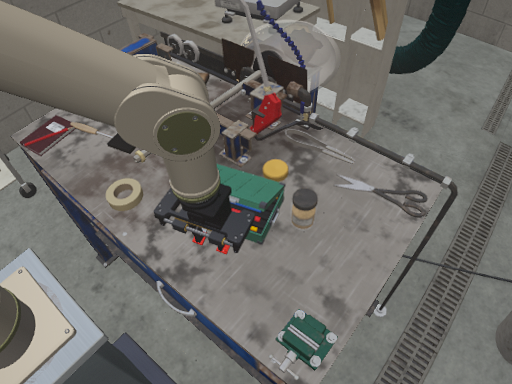

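The lid is rising, with the rods visible beneath it at about (245,225), and both pads are held down. I'll keep holding.

>>> drive_tool:
  plan:
    - {"linear":[0,0,0],"dr":[0,0,0],"grip":45}
    - {"linear":[0,0,0],"dr":[0,0,0],"grip":45}
    - {"linear":[0,0,0],"dr":[0,0,0],"grip":45}
    - {"linear":[0,0,0],"dr":[0,0,0],"grip":45}
    - {"linear":[0,0,0],"dr":[0,0,0],"grip":45}

```text
time_s: 5.85
tool_pos: [429.4, -195.7, 100.8]
eef_rot: [-0.142, 0.99, 0.001, -0.0]
force: [-12.7, 2.4, 29.9]
finger_gap: 0.513
```

>>> drive_tool:
  plan:
    - {"linear":[0,0,0],"dr":[0,0,0],"grip":45}
    - {"linear":[0,0,0],"dr":[0,0,0],"grip":45}
    - {"linear":[0,0,0],"dr":[0,0,0],"grip":45}
    - {"linear":[0,0,0],"dr":[0,0,0],"grip":45}
    - {"linear":[0,0,0],"dr":[0,0,0],"grip":45}

```text
time_s: 6.35
tool_pos: [429.4, -195.6, 100.8]
eef_rot: [-0.142, 0.99, 0.001, -0.0]
force: [-12.2, 2.3, 29.1]
finger_gap: 0.517
```

>>> drive_tool:
  plan:
    - {"linear":[0,0,0],"dr":[0,0,0],"grip":45}
    - {"linear":[0,0,0],"dr":[0,0,0],"grip":45}
    - {"linear":[0,0,0],"dr":[0,0,0],"grip":45}
    - {"linear":[0,0,0],"dr":[0,0,0],"grip":45}
    - {"linear":[0,0,0],"dr":[0,0,0],"grip":45}

```text
time_s: 6.85
tool_pos: [429.4, -195.6, 100.8]
eef_rot: [-0.142, 0.99, 0.001, -0.0]
force: [-12.9, 1.9, 29.6]
finger_gap: 0.514
```

```bash
python3 lid.py B
```

```text
scene (np.int64(574), array([144.2, 154.5]), array([-18.2,  -0.4,  70.6]), 'ang', np.float64(0.894))
top (np.int64(3983), array([115.6, 153.8]), array([-14.8,  29.6,  79.6]), 'ang', np.float64(0.943))
6.95 [ 429.4 -195.7  100.8] [-12.7   1.7  29.8] [0.53 2.7  0.03]
```

>>> drive_tool:
  plan:
    - {"linear":[0,0,0],"dr":[0,0,0],"grip":45}
    - {"linear":[0,0,0],"dr":[0,0,0],"grip":45}
    - {"linear":[0,0,0],"dr":[0,0,0],"grip":45}
    - {"linear":[0,0,0],"dr":[0,0,0],"grip":45}
    - {"linear":[0,0,0],"dr":[0,0,0],"grip":45}

```text
time_s: 7.45
tool_pos: [429.4, -195.6, 100.8]
eef_rot: [-0.142, 0.99, 0.001, -0.0]
force: [-11.3, 1.7, 29.9]
finger_gap: 0.52
```

```bash
python3 lid.py C
```

```text
scene (np.int64(578), array([144.1, 154.5]), array([-18.3,  -1.6,  71.6]), 'ang', np.float64(0.894))
top (np.int64(3997), array([115.8, 154. ]), array([-15. ,  29.6,  79.9]), 'ang', np.float64(0.945))
7.55 [ 429.4 -195.6  100.8] [-12.5   2.4  29.4] [0.6  2.76 0.07]
```

The lid has stopped: both views are unchanged over the last 0.6 s, and the upper edge at about 154 mm matches 0.8 rad. I'll release and close the fingers above.

>>> drive_tool:
  plan:
    - {"linear":[0,0,-8],"dr":[0,0,0],"grip":45}
    - {"linear":[0,0,-20],"dr":[0,0,0],"grip":45}
    - {"linear":[0,0,-25],"dr":[0,0,0],"grip":0}
    - {"linear":[0,0,-25],"dr":[0,0,0],"grip":0}
    - {"linear":[0,0,-26],"dr":[0,0,0],"grip":0}

```text
time_s: 8.05
tool_pos: [429.6, -195.0, 204.6]
eef_rot: [-0.142, 0.99, 0.0, 0.0]
force: [0.1, 0.4, 0.5]
finger_gap: 0.324
```

>>> drive_tool:
  plan:
    - {"linear":[-10,0,0],"dr":[0,0,0],"grip":0}
    - {"linear":[-20,0,0],"dr":[0,0,0],"grip":0}
    - {"linear":[-20,0,0],"dr":[0,0,0],"grip":0}
    - {"linear":[-10,0,0],"dr":[0,0,0],"grip":0}
    - {"linear":[0,0,0],"dr":[0,0,0],"grip":0}

```text
time_s: 8.55
tool_pos: [487.9, -177.8, 203.0]
eef_rot: [-0.143, 0.99, -0.0, -0.001]
force: [-1.0, 0.6, 0.2]
finger_gap: 0.012
```

```bash
python3 lid.py D; python3 -c "
from lid import *
s=arm.read_state();p=s['tool_pos'][:2]-C;print(p@ex,p@ey,s['tool_pos'][2],s['finger_gap'])"
```

```text
scene (np.int64(219), array([145.3, 207.8]), array([-74. , -10.1,  61.6]), 'ang', np.float64(0.877))
top (np.int64(2665), array([101.3, 153.1]), array([-10.6,  43.8,  80.4]), 'ang', np.float64(0.99))
8.65 [ 486.4 -178.9  203.2] [-1.  -0.7 -0.3] [-0.01  0.08  0.01]
-53.01050066568952 -1.1118012557490686 203.1991280768125 0.004327074417794483
```

View pics/sceneD.png

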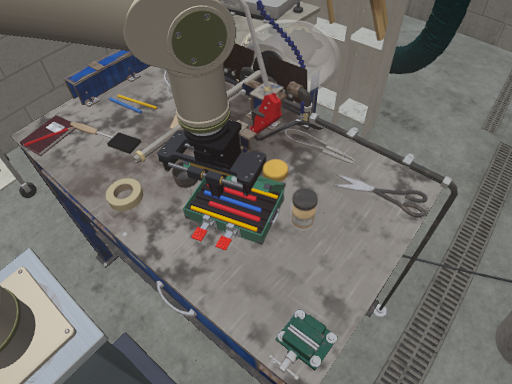

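The lid is standing half up behind the gripper, the rods are visible at (235,205), and the pads are released. I'll push backwards now.

>>> drive_tool:
  plan:
    - {"linear":[-10,0,0],"dr":[0,0,0],"grip":0}
    - {"linear":[-10,0,0],"dr":[0,0,0],"grip":0}
    - {"linear":[-8,0,0],"dr":[0,0,0],"grip":0}
    - {"linear":[-8,0,-2],"dr":[0,0,0],"grip":0}
    - {"linear":[-8,0,-3],"dr":[0,0,0],"grip":0}

```text
time_s: 9.15
tool_pos: [529.8, -166.1, 208.8]
eef_rot: [-0.142, 0.99, -0.0, -0.0]
force: [-1.0, -0.8, 1.4]
finger_gap: 0.011
```

>>> drive_tool:
  plan:
    - {"linear":[-8,0,-3],"dr":[0,0,0],"grip":0}
    - {"linear":[-8,0,-3],"dr":[0,0,0],"grip":0}
    - {"linear":[-8,0,-3],"dr":[0,0,0],"grip":0}
    - {"linear":[-8,0,-3],"dr":[0,0,0],"grip":0}
    - {"linear":[-8,0,-3],"dr":[0,0,0],"grip":0}

```text
time_s: 9.65
tool_pos: [568.4, -154.4, 223.9]
eef_rot: [-0.142, 0.99, 0.0, 0.0]
force: [-1.0, -0.2, -0.4]
finger_gap: 0.004
```

```bash
python3 lid.py E; python3 -c "
from lid import *
s=arm.read_state();p=s['tool_pos'][:2]-C;print(p@ex,p@ey,s['tool_pos'][2],s['joint_pos'].round(2))"
```

```text
scene (np.int64(250), array([180.2, 227.8]), array([ 1.2, 49. , 76.5]), 'ang', np.float64(1.327))
top 0
9.75 [ 568.9 -154.1  224. ] [0.2 1.2 0.6] [ 0.07  0.02 -0.01]
33.1869407064193 -0.7139180398353459 223.99895353397514 [-0.48  0.39  0.84  1.69 -0.3   1.21  2.29]
```

View pics/sceneE.png

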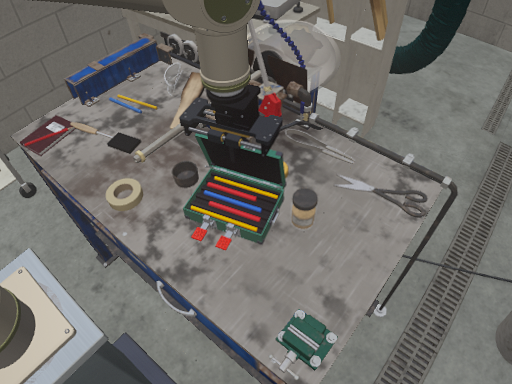

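The lid is pushed up to about 1.33 rad, with its inner face at (245,160), and the fingers are pushing it from inside. I'll continue.

>>> drive_tool:
  plan:
    - {"linear":[-8,0,0],"dr":[0,0,0],"grip":0}
    - {"linear":[-8,0,0],"dr":[0,0,0],"grip":0}
    - {"linear":[-8,0,0],"dr":[0,0,0],"grip":0}
    - {"linear":[-8,0,0],"dr":[0,0,0],"grip":0}
    - {"linear":[-8,0,0],"dr":[0,0,0],"grip":0}

```text
time_s: 10.25
tool_pos: [606.8, -143.3, 223.6]
eef_rot: [-0.142, 0.99, 0.0, -0.0]
force: [0.3, -0.7, 0.2]
finger_gap: 0.004
```

>>> drive_tool:
  plan:
    - {"linear":[-6,0,0],"dr":[0,0,0],"grip":0}
    - {"linear":[-4,0,0],"dr":[0,0,0],"grip":0}
    - {"linear":[0,0,0],"dr":[0,0,0],"grip":0}
    - {"linear":[0,0,0],"dr":[0,0,0],"grip":0}
    - {"linear":[0,0,0],"dr":[0,0,0],"grip":0}

```text
time_s: 10.75
tool_pos: [615.4, -141.0, 223.7]
eef_rot: [-0.142, 0.99, 0.0, -0.0]
force: [-0.1, -0.3, 0.0]
finger_gap: 0.005
```

>>> drive_tool:
  plan:
    - {"linear":[15,0,0],"dr":[0,0,0],"grip":0}
    - {"linear":[30,0,0],"dr":[0,0,0],"grip":0}
    - {"linear":[40,0,0],"dr":[0,0,0],"grip":0}
    - {"linear":[40,0,-20],"dr":[0,0,0],"grip":0}
    - {"linear":[40,0,-20],"dr":[0,0,0],"grip":0}

```text
time_s: 11.25
tool_pos: [455.4, -187.6, 263.3]
eef_rot: [-0.142, 0.99, 0.0, -0.001]
force: [-0.8, 0.1, 2.2]
finger_gap: 0.005
```

```bash
python3 lid.py F
```

```text
scene (np.int64(266), array([180., 183.]), array([ 85.7, 110.1, 122.5]), 'ang', np.float64(1.798))
top (np.int64(604), array([181.3, 184.6]), array([ 97.8, 112. , 122. ]), 'ang', np.float64(1.83))
11.35 [ 454.  -190.6  266.5] [0.8 0.9 0.3] [ 0.01 -0.02 -0.04]
```

View pics/sceneF.png

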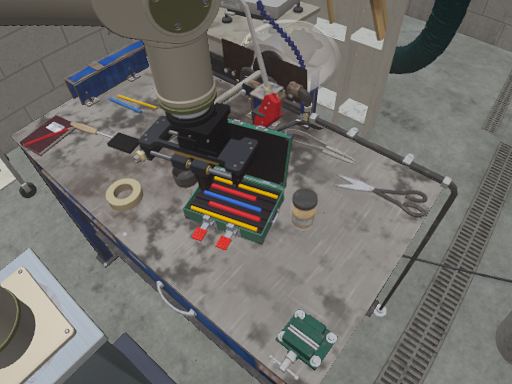

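The lid is resting wide open at about 1.8 rad, with its inner face at (265,150). The jar at (304,207) hasn't moved. I'll settle for half a second, then check the loose items in the top view and hand in.

>>> drive_tool:
  plan:
    - {"linear":[0,0,-10],"dr":[0,0,0],"grip":0}
    - {"linear":[0,0,0],"dr":[0,0,0],"grip":0}
    - {"linear":[0,0,0],"dr":[0,0,0],"grip":0}
    - {"linear":[0,0,0],"dr":[0,0,0],"grip":0}
    - {"linear":[0,0,0],"dr":[0,0,0],"grip":0}

```text
time_s: 11.85
tool_pos: [457.4, -187.0, 273.1]
eef_rot: [-0.142, 0.99, -0.0, -0.001]
force: [-0.3, -0.5, -0.3]
finger_gap: 0.001
```

```bash
python3 lid.py G
python3 - <<'E'
import cv2,numpy as np
for n,bs in(('scene',(('jar',285,185,38,48),('wax',258,155,34,28))),('top',(('cup',148,188,40,40),('wax',222,118,40,40),('jar',288,150,38,38)))):
    a=cv2.imread(f'pics/{n}0.png');b=cv2.imread(f'pics/{n}G.png')
    for k,x,y,w,h in bs:
        r=cv2.matchTemplate(b[y-12:y+h+12,x-12:x+w+12],a[y:y+h,x:x+w],cv2.TM_CCOEFF_NORMED);_,m,_,l=cv2.minMaxLoc(r);print(n,k,m,l[0]-12,l[1]-12)
E
```

```text
scene (np.int64(257), array([180.2, 183.4]), array([ 85.2, 110. , 123. ]), 'ang', np.float64(1.796))
top (np.int64(605), array([181.3, 184.5]), array([ 98. , 112. , 122.1]), 'ang', np.float64(1.831))
11.95 [ 457.3 -187.2  273.3] [ 0.2 -1.3  0.1] [0.05 0.04 0.03]
scene jar 0.9937000274658203 0 0
scene wax 0.19634032249450684 12 -6
top cup 0.999357283115387 0 0
top wax 0.6076021790504456 -1 -4
top jar 0.9997667670249939 0 0
```

View pics/topG.png

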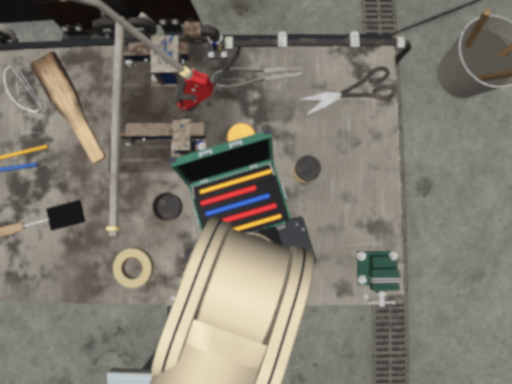

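In the top view the lid is open, and the cup (168,207) and jar (307,168) are unmoved. The visible rim of the wax at (241,124) fits its earlier place, with the rest hidden by the lid. I'm handing in.

```bash
python3 -c "
from rig import arm
print(arm.job_done())"
```

```text
the job is handed in; nothing more can be done
None
```

The case is open: the lid rests on its stop at about 1.8 rad, and I handed the job in at about 12 s of the 48 s allowed.

- **Catches:** I pressed both red pads down together, one fingertip on each, with about 30 N in all. I held them there for over 3 s, until two sets of pictures 0.6 s apart showed the lid no longer rising at about 0.8 rad. Then I let go.
- **Lid:** With the fingers closed, I pushed the lid from inside its front edge until it fell over backwards. I did not grip the lid or touch its outer top face.
- **Last checks:** The lid angle read 1.80 rad in the scene view and 1.83 in the top view, and did not change over the last 0.6 s. The arm was clear, with about zero force on it. Comparing pictures from before and after, the jar and the cup had not moved.
- **Not fully confirmed:** The open lid hides most of the wax cake, so that comparison failed (scores 0.2 and 0.6). I judged it by eye only: the part of its rim still in view is where it was, and nothing touched it.

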